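# Complete the duplicate sample trays

### The arm

A 6-joint arm with a two-finger parallel gripper is mounted at the origin on the work surface. World frame = base frame: x ahead of the robot, y to its left, z up, the work surface at z = 0. Lengths are in mm, angles in rad, forces in N, time in s.
With the tool pointing down it reaches from about 350 to 775 mm from the base axis. Payload 7.3 kg.
Tool frame: the origin (TCP) lies midway between the tips of the shut fingers; the grasp point (between the pads) lies 19 mm behind it; z points along the fingers, y is the direction in which the jaws open and shut (so a half turn about z gives the same grasp; the last joint's range is limited). The gripper opens to 92 mm and grips with 3 to 60 N. Pads are 19 mm wide; open, the fingers measure 130 mm over their backs; the gripper's body (75 mm by 190 mm) begins 47 mm behind the grasp point.
Start: joints at [-1.416, 0.342, 1.524, -0, 1.275, -0.146], TCP at [155.572, -501.44, 226.741] pointing down, gripper open.
Joint ranges: [-2.53, 2.53], [-0.77, 2.02], [0.04, 2.7], [-1, 4.14], [0.28, 2.66], [-3.11, 3.11]. Speed limits (rad/s): [2.57, 2.57, 3.14, 3.14, 3.14, 3.14].

### API

Orientations are given as [roll, pitch, yaw] about the fixed x, y, z axes, in that order (R = Rz(yaw) Ry(pitch) Rx(roll)).
In Python, from plant import readout, optics, job gives the robot as it stands.
- The arm moves only by the tool drive_tool, never from a script. Its argument "series" is a list of rows, each a list of 4 numbers: the shift along the world's x, y, z in mm, then the turn about the world's z in degrees. A call has 1 to 12 rows; each row shifts and turns the commanded pose from where the row before left it; what a row does not reach is not made up. A row lasts 1/10 s, in which the tool goes at most 50 mm and 8.59 degrees, less where a joint would pass 70% of its speed; a pose out of reach is approached as far as the arm can. A call with a gripper value outside its range is refused whole. "hand" is the closure, from 0 (fully open) to 1 (shut), set as the call begins (left out, the last holds). The fingers move at their own pace and stop on an object; the grip force is fixed at half the most. Time passes only in rows, so rows that do not move let the fingers close. It gives the time, the measured TCP pose, the force and the opening at its end, in the units of the state.
- readout.get_obs(): the state, without advancing time (a new reading comes with each control period).
- optics.capture(name): name is "scene" or "top"; returns a dict with "image" (400x640x3 uint8, blue, green, red), "depth" (400x640 float32, mm along the optical axis (not along the pixel's ray), 0 where there is no reading), "vfov" (degrees; the focal length in pixels is half the picture's height over the tangent of half this angle, whatever the lens; pixels are square), "cx", "cy" (the principal point, pixels), "k1" (the pictures are not rectified: a ray, as slopes to the right and down, at radius r is drawn at 1 + k1 r^2 times it, then the intrinsics apply), "eye" and "rotation" of the camera in the world. Camera axes: x right, y down, z forward; pixel columns grow to the right and rows downward; lengths in mm; the calibration is good to about 2 mm. A picture is of the moment at which its call begins.
- job.close_job(): hands the job in, once; it reports no verdict.
The state is a dict: "time": time; "joint_positions": joint angles; "dq": joint speeds; "tau": joint torques, N m; "tool_pos": TCP position; "tcp_rot": TCP orientation; "contact_force": force on the tool from outside, world axes, zero at the start; "moment": the same for the moment, N m; "grip_width": finger opening in mm.
Only numpy, scipy, OpenCV 4.12 (cv2) and the standard library are available. Lean on these libraries where they do the work, as an engineer would, in place of code of your own. Each camera call takes 0.05 s, during which the arm holds its last target.

### The job

Each of the three small steel trays already holds one closed sample and needs its duplicate: take the three closed pots from the bench, without tipping them over, and stand each upright in the middle of the empty half of the tray that holds its twin of the same shape. Leave the empty open cup on the bench and the samples already in the trays where they are.

Things in the scene. Friction and masses are not known exactly. Their poses are not given: they have to be found in the camera images.
- pot_round_mid (a point): loose closed low round pot with a flat overhanging lid, 56 mm across the lid (53 mm below it), 45 mm high, cream plastic with white lid, standing on the open bench in front of the trays; the point is its centre, half-way up (22.5 mm above its underside); z up
- pot_jar_mid (a point): loose closed tall slim round jar with a ribbed screw cap, 42 mm in diameter (cap 39 mm, the top 18 mm), 70 mm high, cream plastic with white lid, standing on the open bench in front of the trays; the point is its centre, half-way up (35.0 mm above its underside); z up
- pot_tub_mid (a point): loose closed square tub with a flat square lid, 50 x 50 mm (lid 53 x 53 mm, the top 8 mm), 48 mm high, cream plastic with white lid, standing on the open bench in front of the trays; the point is its centre, half-way up (24.0 mm above its underside); z up, x and y square to its sides
- tray_round_empty (a point): the empty half of the two-compartment steel tray whose other half holds the round twin. The three trays look alike: 172 x 88 mm, firmly fixed, 3 mm floor, rim and middle rib 7 mm above the bench and 4 mm thick, each half 80 x 80 mm inside. The point is the centre of the empty half, on its floor (3 mm above the bench); x runs along the tray's long side, y across it, z up; the twin stands about 84 mm away along -x
- tray_jar_empty (a point): the empty half of the two-compartment steel tray whose other half holds the jar twin. The three trays look alike: 172 x 88 mm, firmly fixed, 3 mm floor, rim and middle rib 7 mm above the bench and 4 mm thick, each half 80 x 80 mm inside. The point is the centre of the empty half, on its floor (3 mm above the bench); x runs along the tray's long side, y across it, z up; the twin stands about 84 mm away along +x
- tray_tub_empty (a point): the empty half of the two-compartment steel tray whose other half holds the tub twin. The three trays look alike: 172 x 88 mm, firmly fixed, 3 mm floor, rim and middle rib 7 mm above the bench and 4 mm thick, each half 80 x 80 mm inside. The point is the centre of the empty half, on its floor (3 mm above the bench); x runs along the tray's long side, y across it, z up; the twin stands about 84 mm away along -x
- twin_round_mid (a point): the twin already standing in a tray, loose: the same low round pot with a flat overhanging lid, 56 mm across the lid (53 mm below it), 45 mm high; the point is its centre, half-way up; must stay where it is
- twin_jar_mid (a point): the twin already standing in a tray, loose: the same tall slim round jar with a ribbed screw cap, 42 mm in diameter (cap 39 mm, the top 18 mm), 70 mm high; the point is its centre, half-way up; must stay where it is
- twin_tub_mid (a point): the twin already standing in a tray, loose: the same square tub with a flat square lid, 50 x 50 mm (lid 53 x 53 mm, the top 8 mm), 48 mm high; the point is its centre, half-way up; must stay where it is
- cup_mid (a point): empty open cup without a lid, cream plastic, 56 mm across the rim, 45 mm high, standing on the bench among the closed pots; the point is its centre, half-way up; must stay where it is
Mind the look-alikes: they are no part of the job. What is shaped like the part that bears twin_round_mid but blue or orange is not meant.

How it is judged:
By the outcome, as a careful person would: the job done as asked, in the order asked, and still so for the second after the job is handed in, with the robot touching nothing.
It also fails if it takes over 77 s, if anything falls off the work surface, if the arm or the gripper's body presses on something with over 40 N, if the wrist force passes 120 N, or if a joint passes its speed limit or range.

## Working session

There is one attempt and no reset: what is moved stays moved. The work goes in short steps, Python scripts to look and compute and a tool call to move; the robot and the scene stay as the last step left them, time stands still between calls to the robot, and variables do not carry over. Pictures are saved under pics/ and viewed, and the job is handed in when it is done.

Besides the shell and the picture viewer there is one more tool, called after "Request:" by a JSON object that holds its "api" and its "payload". drive_tool: Moves the arm, as the interface text tells. Its arguments: {"type":"object","properties":{"series":{"type":"array"},"hand":{"type":"number"}},"required":["series"]}

```bash
ls; mkdir -p pics; cat > h.py <<'E'
import numpy as np, cv2, pickle
from plant import readout, optics, job
def cap(name):
    c=optics.capture(name); pickle.dump(c,open(f'{name}.pkl','wb')); return c
def load(name): return pickle.load(open(f'{name}.pkl','rb'))
def K(c):
    f=c['image'].shape[0]/2/np.tan(np.radians(c['vfov'])/2); return f
def ray(c,u,v):
    f=K(c); p=np.array([[(u-c['cx'])/f,(v-c['cy'])/f]]); 
    q=p.copy()
    for _ in range(20): q=p/(1+c['k1']*(q**2).sum())
    return np.array(c['rotation'])@np.array([q[0,0],q[0,1],1.0])
def onplane(c,u,v,z):
    d=ray(c,u,v); e=np.array(c['eye']); return e+d*(z-e[2])/d[2]
def proj(c,P):
    f=K(c); q=np.array(c['rotation']).T@(np.array(P)-np.array(c['eye'])); s=q[:2]/q[2]; s=s*(1+c['k1']*(s**2).sum()); return s*f+[c['cx'],c['cy']]
def pt(c,u,v):
    d=ray(c,u,v); return np.array(c['eye'])+d*c['depth'][int(v),int(u)]
E
python3 - <<'E'
from h import *
for n in ('scene','top'):
    c=cap(n); cv2.imwrite(f'pics/{n}0.png',c['image'])
    print(n,c['vfov'],c['cx'],c['cy'],c['k1'],np.round(c['eye']),np.round(c['rotation'],2).tolist())
print(readout.get_obs())
E
```

```text
pics
scene 56.74355834299575 324.0306464829402 200.78153067550434 -0.029405447856223708 [1115.   77.  524.] [-2.24, -0.0, 1.71]
top 46.133079948828524 323.1386117238148 201.34642940121302 0.018412769775744627 [ 388.    8. 1066.] [-2.97, 0.01, -1.6]
{'time': 0.1, 'joint_positions': array([-1.41600603e+00,  3.42645809e-01,  1.52490183e+00, -3.57827273e-08,
        1.27539492e+00, -1.45986803e-01]), 'dq': array([-0.00078101, -0.0001828 , -0.00229961,  0.00064243,  0.00023702,
        0.00048152]), 'tau': array([ 1.62951183e-03, -4.32003021e+01, -2.44695085e+01,  7.19797821e-02,
        5.26586850e-02, -4.57629608e-05]), 'tool_pos': array([ 155.51072599, -501.07010213,  226.12507846]), 'tcp_rot': array([-3.14025711e+00, -1.96334099e-04,  3.00776976e-01]), 'contact_force': array([-0.02465443, -0.42376244,  0.63252947]), 'moment': array([ 0.0174168 , -0.06906258, -0.0028516 ]), 'grip_width': 91.86195249942242}
```

```bash
sed -i "s/np.array(c\['rotation'\])/Rm(c)/g" h.py; cat >> h.py <<'E'
from scipy.spatial.transform import Rotation
def Rm(c): return Rotation.from_euler('xyz',c['rotation']).as_matrix()
E

```

```text
(no output)
```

View pics/scene0.png

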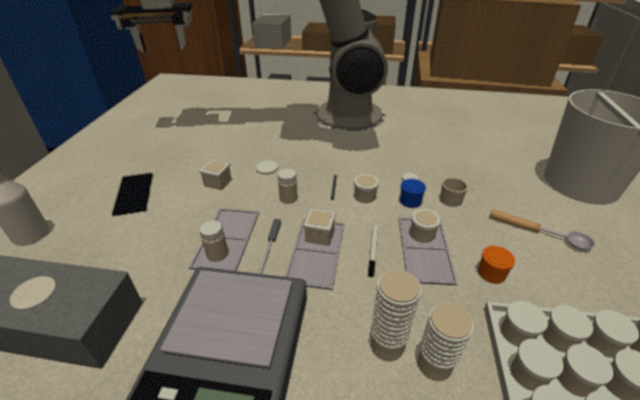

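View pics/top0.png

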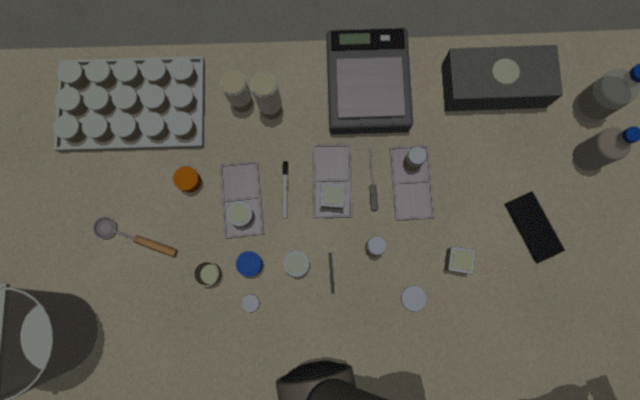

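```bash
python3 - <<'E'
from h import *
c=load('top'); im=c['image'][130:320,170:500]
cv2.imwrite('pics/topc.png',cv2.resize(np.clip(im*1.3,0,255).astype('uint8'),None,fx=2.4,fy=2.4,interpolation=cv2.INTER_CUBIC))
s=load('scene'); im=s['image'][145:295,185:485]
cv2.imwrite('pics/scenec.png',cv2.resize(im,None,fx=2.6,fy=2.6,interpolation=cv2.INTER_CUBIC))
for u,v in [(296,264),(208,274),(249,264),(239,213),(376,246),(461,261),(416,155),(332,195),(414,298),(300,150),(250,250)]:
    print(u,v,np.round(pt(c,u,v),1))
for u,v in [(366,182),(288,176),(216,167),(453,186)]: print(u,v,np.round(pt(s,u,v),1))
E
```

```text
296 264 [430.8  75.1  46.6]
208 274 [416.2 275.1   3.7]
249 264 [433.8 176.3  46.8]
239 213 [544.9 197.5  50.3]
376 246 [462.9 -96.5  67.7]
461 261 [ 427.1 -278.4   48.9]
416 155 [ 657.4 -192.1   73.7]
332 195 [578.3  -7.1  53.1]
414 298 [ 350.9 -180.6    8.4]
300 150 [697.1  63.7   3. ]
250 250 [467.1 181.5   1.4]
366 182 [438.7  75.7  45. ]
288 176 [476.9 -91.2  70.9]
216 167 [ 434.8 -273.5   49.7]
453 186 [392.8 275.3  21.8]
```

View pics/topc.png

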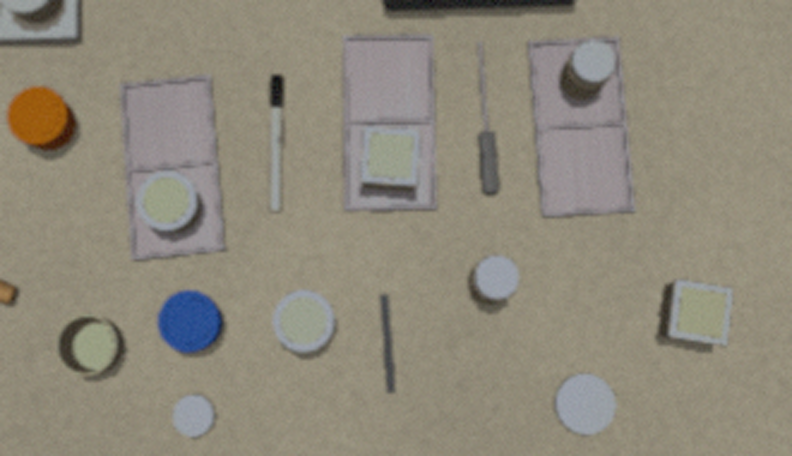

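View pics/scenec.png

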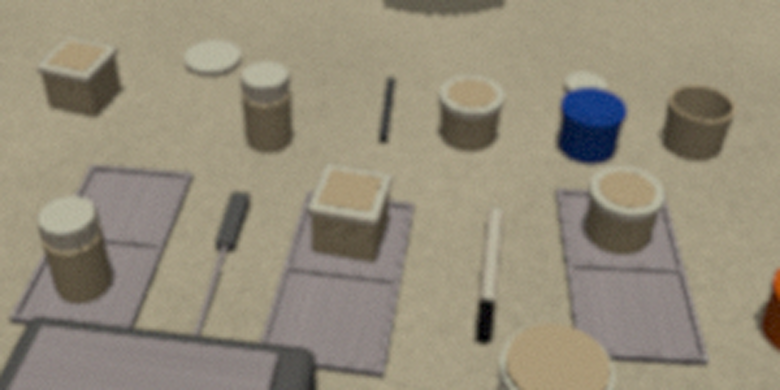

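```bash
cat > meas.py <<'E'
from h import *
def cloud(c):
    H,W=c['depth'].shape; f=K(c)
    u,v=np.meshgrid(np.arange(W),np.arange(H))
    p=np.stack([(u-c['cx'])/f,(v-c['cy'])/f],-1); q=p.copy()
    for _ in range(15): q=p/(1+c['k1']*(q**2).sum(-1,keepdims=True))
    d=np.concatenate([q,np.ones((H,W,1))],-1)@Rm(c).T
    return np.array(c['eye'])+d*c['depth'][...,None]
def pots(c):
    P=cloud(c); out=[]
    m=((P[...,2]>30)&(P[...,2]<85)&(P[...,0]>340)&(P[...,0]<720)&(abs(P[...,1])<320)&(c['depth']>0)).astype('uint8')
    n,l,st,ce=cv2.connectedComponentsWithStats(m)
    for i in range(1,n):
        if st[i,4]<60: continue
        z=np.percentile(P[...,2][l==i],80)
        h=min([45,48,70],key=lambda a:abs(a-z))
        t=((l==i)&(P[...,2]>z-8)).astype('uint8')
        cs=max(cv2.findContours(t,cv2.RETR_EXTERNAL,cv2.CHAIN_APPROX_NONE)[0],key=cv2.contourArea)
        W=np.array([onplane(c,a[0][0],a[0][1],z)[:2] for a in cs],np.float32)
        (cx,cy),(w,hh),an=cv2.minAreaRect(W)
        mm=cv2.moments(W.reshape(-1,1,2)); 
        print(np.round(ce[i]),'z80 %.1f'%z,'ctr',np.round([mm['m10']/mm['m00'],mm['m01']/mm['m00']],1),'rect',np.round([cx,cy,w,hh,an],1),'area-d %.1f'%(2*np.sqrt(cv2.contourArea(W)/np.pi)))
if __name__=='__main__':
    for n in('top','scene'): print(n); pots(load(n))
    c=load('top'); print('table z',[ (np.round(np.median(cloud(c)[a:a+10,b:b+10,2]),1)) for a,b in [(250,170),(280,360),(220,470),(160,300)]])
    c=load('scene'); print('table z',[ (np.round(np.median(cloud(c)[a:a+10,b:b+10,2]),1)) for a,b in [(200,240),(180,330),(210,385),(250,480)]])
    for n in('top','scene'):
        c=load(n); im=c['image'].astype(int); P=cloud(c)
        hsv=cv2.cvtColor(cv2.GaussianBlur(c['image'],(3,3),0),cv2.COLOR_BGR2LAB)
        m=((hsv[...,2]<132)&(hsv[...,1]>127)&(P[...,0]>470)&(P[...,0]<720)&(abs(P[...,1])<280)&(P[...,2]<80)).astype('uint8')*255
        cv2.imwrite(f'pics/m_{n}.png',m)
E
python3 meas.py
```

```text
top
[415. 158.] z80 74.5 ctr [ 656.2 -194.1] rect [ 656.1 -194.1   39.    38.1   88.2] area-d 37.8
[190. 178.] z80 47.3 ctr [627.7 306.9] rect [627.9 304.9  54.9  26.7   1.2] area-d 38.0
[333. 195.] z80 53.2 ctr [578.5  -8.5] rect [578.7  -8.4  52.7  53.3  84.1] area-d 57.4
[240. 213.] z80 50.5 ctr [544.4 196. ] rect [545.  196.3  55.   53.   88.3] area-d 53.8
[376. 246.] z80 71.3 ctr [464.1 -98.2] rect [464.7 -98.4  37.4  38.1  61.1] area-d 37.2
[461. 260.] z80 49.9 ctr [ 429.8 -279.4] rect [ 429.8 -279.4   53.2   52.8   78.9] area-d 57.3
[249. 264.] z80 47.2 ctr [434.8 177. ] rect [435.  177.3  54.2  53.4  88.3] area-d 53.8
[296. 263.] z80 47.0 ctr [432.1  74.1] rect [432.   74.   54.   53.4  88.3] area-d 53.8
[205. 273.] z80 46.2 ctr [417.2 270.1] rect [416.4 269.   56.3  53.   88.3] area-d 54.0
scene
[215. 169.] z80 49.6 ctr [ 435.4 -277.1] rect [ 435.4 -277.8   56.7   59.4   79. ] area-d 62.5
[287. 181.] z80 70.3 ctr [469.8 -95.2] rect [470.2 -95.1  50.1  39.1  11.5] area-d 42.6
[366. 183.] z80 46.3 ctr [438.6  75.5] rect [439.6  75.6  61.   53.2   8.3] area-d 56.3
[454. 187.] z80 44.4 ctr [421.8 269.5] rect [421.8 269.9  54.1  66.7  81.8] area-d 59.9
[412. 188.] z80 46.3 ctr [441.4 177.2] rect [441.3 177.   55.4  62.3  74.3] area-d 58.2
[320. 222.] z80 52.4 ctr [584.4  -6. ] rect [584.4  -6.   53.5  58.6  84.5] area-d 60.4
[425. 221.] z80 49.3 ctr [550.4 196.5] rect [550.7 196.3  54.2  61.7  87.7] area-d 57.7
[213. 236.] z80 73.7 ctr [ 661.6 -191.6] rect [ 661.3 -191.2   44.8   41.4    8.3] area-d 42.1
[492. 259.] z80 45.8 ctr [635.2 306.3] rect [6.348e+02 3.045e+02 5.890e+01 3.100e+01 2.000e-01] area-d 41.9
table z [np.float64(2.3), np.float64(0.1), np.float64(0.3), np.float64(0.5)]
table z [np.float64(1.0), np.float64(1.2), np.float64(0.6), np.float64(44.4)]
```

```bash
python3 - <<'E'
from meas import *
import scipy.ndimage
for n in('top','scene'):
    c=load(n); m=cv2.imread(f'pics/m_{n}.png',0)
    m=cv2.morphologyEx(m,cv2.MORPH_CLOSE,np.ones((5,5)))
    m=cv2.morphologyEx(m,cv2.MORPH_OPEN,np.ones((3,3)))
    k,l,st,ce=cv2.connectedComponentsWithStats(m)
    for i in range(1,k):
        if st[i,4]<300: continue
        cs=max(cv2.findContours((l==i).astype('uint8'),cv2.RETR_EXTERNAL,cv2.CHAIN_APPROX_NONE)[0],key=cv2.contourArea)
        W=np.array([onplane(c,a[0][0],a[0][1],7)[:2] for a in cs],np.float32)
        r=cv2.minAreaRect(W); print(n,np.round(ce[i]),st[i,4],np.round([*r[0],*r[1],r[2]],1), np.round(cv2.boxPoints(r)).tolist())
    cv2.imwrite(f'pics/mm_{n}.png',m)
E
```

```text
top [332. 178.] 2370 [622.   -8.7  87.3 172.2  88.6] [[535.0, -50.0], [707.0, -54.0], [709.0, 33.0], [537.0, 37.0]]
top [411. 184.] 2619 [ 612.3 -191.5  172.6   88.8    1.4] [[525.0, -149.0], [527.0, -238.0], [700.0, -234.0], [697.0, -145.0]]
top [241. 197.] 2472 [584.4 201.1 172.7  88.4   4.4] [[495.0, 239.0], [502.0, 151.0], [674.0, 164.0], [667.0, 252.0]]
scene [230. 239.] 1687 [ 615.8 -190.5  170.3   84.9    1.3] [[530.0, -150.0], [532.0, -235.0], [702.0, -231.0], [700.0, -146.0]]
scene [427. 257.] 2051 [589.4 200.9 169.   84.2   4.3] [[502.0, 237.0], [508.0, 153.0], [677.0, 165.0], [670.0, 249.0]]
scene [315. 260.] 2002 [626.2  -7.8  83.6 168.1  89.1] [[541.0, -48.0], [710.0, -51.0], [711.0, 33.0], [543.0, 35.0]]
```

View pics/m_top.png

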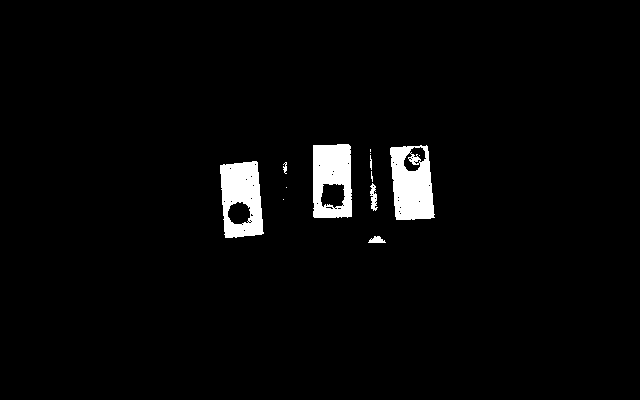

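Candidates in the top view:
- Round pot: (296,264), white-rimmed and closed. Not to be confused with the open cup (208,274), the blue pot (249,264), the orange pot (186,179), the flat lid discs (414,298) and (251,303), or the twin in its tray (239,213).
- Jar: (376,246). Its twin is at (416,155).
- Tub: (461,261). Its twin is at (332,195).

In the two crops, the pot at (296,264) has a lid with a label, and (208,274) is hollow. My choice is settled. I'll start with the tub.

Request:
{"api": "drive_tool", "payload": {"series": [[23,18.5,0,-2.4],[23,18.5,0,-2.4],[23,18.5,0,-2.4],[23,18.5,-5,-2.4],[23,18.5,-10,-2.4],[23,18.5,-15,-2.4],[23,18.5,-15,-2.4],[23,18.5,-15,-2.4],[23,18.5,-15,-2.4],[23,18.5,-15,-2.4],[23,18.5,-10,-2.4],[23,18.5,-5,-1.8]], "hand": 0}}

```text
time: 1.3
tool_pos: [431.8, -278.1, 120.4]
tcp_rot: [-3.141, 0.002, -0.193]
contact_force: [-0.1, -0.8, 0.5]
grip_width: 91.6
```

```bash
python3 - <<'E'
from h import *
s=readout.get_obs(); print(s['time'],s['tool_pos'],np.degrees(s['tcp_rot']),s['grip_width'])
for n in ('scene','top'):
    c=cap(n); cv2.imwrite(f'pics/{n}1.png',c['image'])
    p=s['tool_pos'];print(n,proj(c,p),[proj(c,p+[0,d,0]) for d in(-46,46)])
im=np.hstack([cv2.resize(load('scene')['image'][100:260,130:330],None,fx=2,fy=2),cv2.resize(load('top')['image'][200:360,370:570],None,fx=2,fy=2)])
cv2.imwrite('pics/c1.png',im)
E
```

```text
1.3 [ 431.83814727 -278.06764321  120.36777635] [-1.79937751e+02  1.21257813e-01 -1.10553211e+01] 91.63204693141145
scene [208.84763652 139.44823287] [array([189.33379467, 138.06925327]), array([228.66421037, 140.85786108])]
top [470.66535277 256.9535256 ] [array([493.89178595, 256.31584042]), array([447.48804605, 257.5951153 ])]
```

View pics/c1.png

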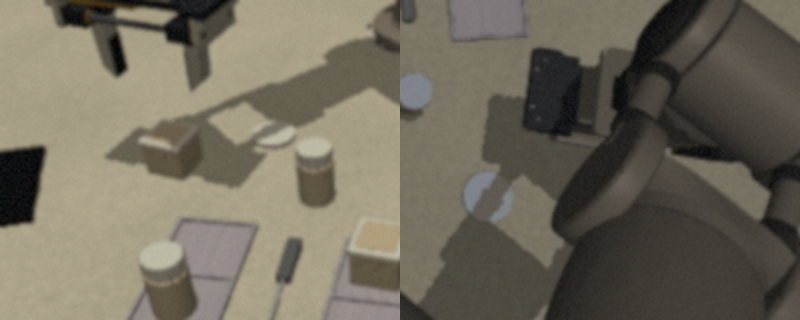

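Both views fit: in the scene picture the finger tips are at about (189,137) and (228,143), straddling the tub as predicted. Descending.

Request:
{"api": "drive_tool", "payload": {"series": [[1,0,-10,0],[0,0,-20,0],[0,0,-20,0],[0,0,-20,0],[0,0,-20,0],[0,0,-12,0],[0,0,-6,0],[0,0,-2,0],[0,0,0,0]]}}

```text
time: 2.3
tool_pos: [432.6, -279.8, 12.0]
tcp_rot: [3.141, -0.0, -0.192]
contact_force: [-0.6, 0.7, 0.5]
grip_width: 91.7
```

Request:
{"api": "drive_tool", "payload": {"series": [[0,0,0,0],[0,0,0,0],[0,0,0,0],[0,0,0,0],[0,0,0,0],[0,0,0,0],[0,0,0,0],[0,0,0,0]], "hand": 1}}

```text
time: 3.1
tool_pos: [432.7, -279.5, 11.9]
tcp_rot: [3.141, -0.0, -0.191]
contact_force: [-0.4, -0.2, 2.5]
grip_width: 52.9
```

Request:
{"api": "drive_tool", "payload": {"series": [[0,0,3,0],[0,0,7,0],[0,0,15,0],[0,0,20,0],[0,0,20,0],[0,0,18,0],[0,0,10,0],[0,0,2,0]]}}

```text
time: 3.9
tool_pos: [433.0, -279.8, 108.0]
tcp_rot: [3.14, -0.002, -0.191]
contact_force: [0.7, 0.6, -2.0]
grip_width: 52.5
```

```bash
python3 - <<'E'
from h import *
c=cap('scene'); cv2.imwrite('pics/c2.png',cv2.resize(c['image'][80:260,130:380],None,fx=2.5,fy=2.5))
s=readout.get_obs(); print(s['tool_pos'],s['grip_width'],s['tcp_rot'])
E
```

```text
[ 432.73918651 -279.5476985   107.36857116] 52.709730107003786 [ 3.14096905e+00 -9.61461341e-04 -1.91377271e-01]
```

View pics/c2.png

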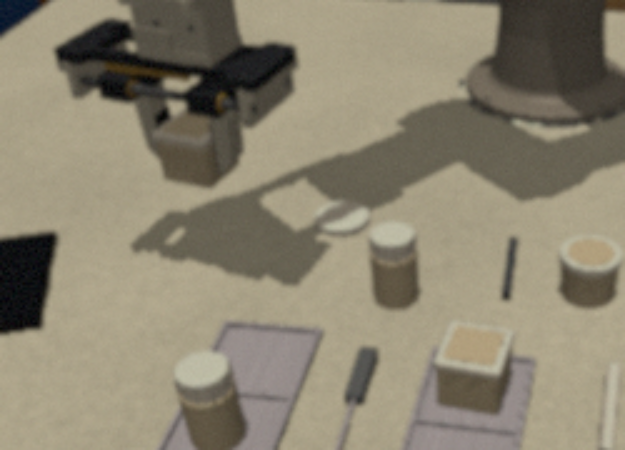

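The tub is held upright, at (190,150) in the crop and clear of everything. Carrying it to its tray.

Request:
{"api": "drive_tool", "payload": {"series": [[8,9.5,0,0.3],[16,19,0,0.9],[20,23,0,0.9],[20,23,0,0.9],[22,25,0,0.9],[22,25,0,0.9],[22,25,0,0.9],[22,25,0,0.9],[22,25,0,0.9],[22,25,0,0.9],[18,22,0,0.9],[13,16,0,0.6]]}}

```text
time: 5.15
tool_pos: [660.0, -14.0, 105.0]
tcp_rot: [-3.141, 0.002, -0.016]
contact_force: [0.2, 1.1, -0.4]
grip_width: 52.4
```

Request:
{"api": "drive_tool", "payload": {"series": [[6,7,0,0],[0,1,0,0],[0,0,0,0]]}}

```text
time: 5.45
tool_pos: [664.8, -9.1, 106.0]
tcp_rot: [3.141, 0.002, -0.019]
contact_force: [0.2, 0.0, -1.4]
grip_width: 52.7
```

```bash
python3 - <<'E'
from h import *
c=cap('scene'); cv2.imwrite('pics/c3.png',cv2.resize(c['image'][120:300,200:450],None,fx=2.5,fy=2.5))
s=readout.get_obs(); print(s['time'],s['tool_pos'],s['grip_width'],np.degrees(s['tcp_rot']))
E
```

```text
5.5 [664.82483661  -9.54942258 106.26366984] 52.46596411945093 [ 1.79985211e+02  7.78150905e-02 -1.10431579e+00]
```

View pics/c3.png

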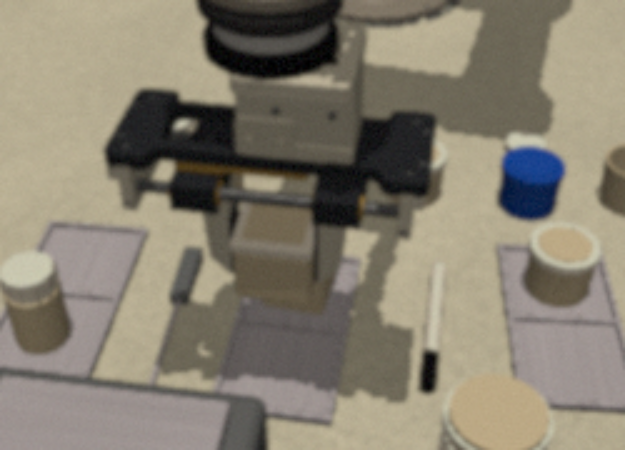

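Request:
{"api": "drive_tool", "payload": {"series": [[1,0,-10,0],[0,0,-18,0],[0,0,-18,0],[0,0,-18,0],[0,0,-12,0],[0,0,-7,0],[0,0,-4,0],[0,0,-2,0],[0,0,0,0],[0,0,0,0]]}}

```text
time: 6.5
tool_pos: [667.0, -9.0, 18.4]
tcp_rot: [3.141, -0.001, -0.019]
contact_force: [-0.9, -0.5, -1.1]
grip_width: 52.3
```

```bash
python3 - <<'E'
from h import *
c=cap('scene'); cv2.imwrite('pics/c4.png',cv2.resize(c['image'][150:300,220:420],None,fx=3,fy=3,interpolation=cv2.INTER_CUBIC))
s=readout.get_obs(); print(s['time'],s['tool_pos'],s['grip_width'],s['contact_force'])
E
```

```text
6.55 [666.97334312  -8.93862338  18.43525025] 52.527672824851855 [-0.21139713 -0.22333438 -0.68374217]
```

View pics/c4.png

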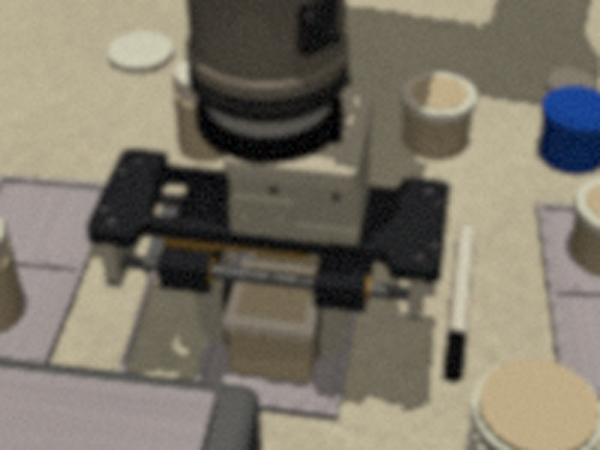

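Request:
{"api": "drive_tool", "payload": {"series": [[0,0,-1,0],[0,0,-1,0],[0,0,-1,0],[0,0,0,0]]}}

```text
time: 6.95
tool_pos: [666.7, -8.9, 14.9]
tcp_rot: [3.141, -0.0, -0.019]
contact_force: [-1.3, 0.6, 0.6]
grip_width: 52.9
```

Request:
{"api": "drive_tool", "payload": {"series": [[0,0,-0.5,0],[0,0,0,0]]}}

```text
time: 7.15
tool_pos: [666.7, -8.9, 14.9]
tcp_rot: [3.141, -0.0, -0.019]
contact_force: [-2.3, 1.1, 5.4]
grip_width: 52.9
```

Contact with the tray floor (5 N). Opening the gripper, lifting off, and then looking.

Request:
{"api": "drive_tool", "payload": {"series": [[0,0,0,0],[0,0,0,0],[0,0,0,0],[0,0,0,0],[0,0,0,0]], "hand": 0}}

```text
time: 7.65
tool_pos: [666.5, -9.0, 14.1]
tcp_rot: [3.142, 0.0, -0.019]
contact_force: [0.5, -0.4, 0.0]
grip_width: 87.4
```

Request:
{"api": "drive_tool", "payload": {"series": [[0,0,5,0],[0,0,15,0],[0,0,25,0],[0,0,30,0],[0,0,25,0],[-15,-8,10,0],[-25,-15,0,0],[-25,-15,0,0.5],[-25,-15,0,0.5],[-25,-15,0,0.5],[-25,-10,0,0.5],[-25,-10,0,0.5]]}}

```text
time: 8.85
tool_pos: [500.9, -97.6, 125.7]
tcp_rot: [3.141, -0.002, 0.025]
contact_force: [0.5, -0.1, -0.3]
grip_width: 92.1
```

```bash
python3 - <<'E'
from h import *
from meas import pots
c=cap('top'); pots(c); cv2.imwrite('pics/c5.png',cv2.resize(c['image'][130:320,170:500],None,fx=2.4,fy=2.4,interpolation=cv2.INTER_CUBIC))
s=readout.get_obs(); print(s['time'],s['tool_pos'],s['grip_width'],np.degrees(s['tcp_rot']))
E
```

```text
[332. 158.] z80 53.4 ctr [662.3  -9. ] rect [662.   -8.6  51.3  50.4  88.2] area-d 56.9
[416. 157.] z80 74.8 ctr [ 656.2 -194. ] rect [ 656.  -194.    39.1   38.1   88.2] area-d 37.5
[190. 178.] z80 47.3 ctr [627.6 307.2] rect [627.9 306.   54.9  28.9   1. ] area-d 38.2
[332. 193.] z80 53.2 ctr [582.6  -6.3] rect [578.7  -8.4  52.7  53.1  84.1] area-d 52.1
[240. 213.] z80 50.6 ctr [544.2 196. ] rect [543.9 196.3  53.8  55.1  44.3] area-d 53.9
[376. 245.] z80 71.8 ctr [464.1 -98.3] rect [463.7 -98.3  37.9  35.9  87.4] area-d 36.8
[249. 264.] z80 47.4 ctr [434.9 176.9] rect [435.  177.2  54.2  53.4  88.3] area-d 53.8
[296. 263.] z80 47.1 ctr [432.1  74.1] rect [431.9  74.   54.   53.3  88.3] area-d 53.8
[205. 273.] z80 45.5 ctr [417.1 270.2] rect [416.5 269.1  56.3  53.1  88.3] area-d 54.0
8.9 [497.26832849 -98.15740084 125.31097355] 91.95624435540113 [1.79969903e+02 1.29741071e-01 1.45120107e+00]
```

View pics/c5.png

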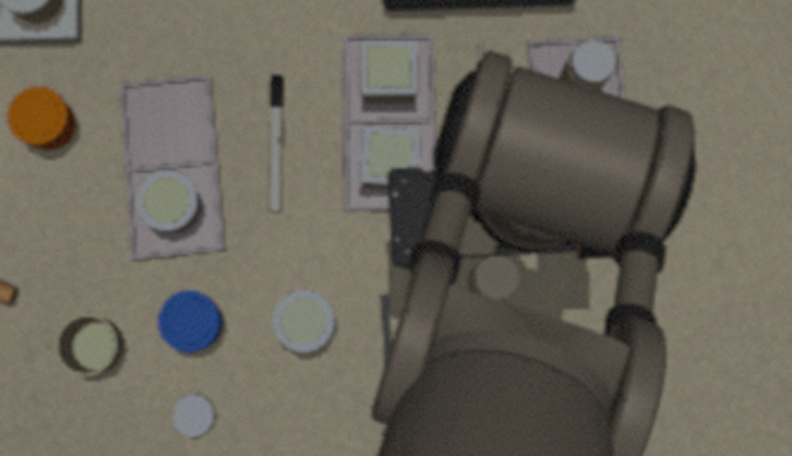

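The tub stands in its tray at (332,158), within about 2 mm of the centre in the same view, and its twin hasn't moved. Next, the jar.

Request:
{"api": "drive_tool", "payload": {"series": [[-15,0.5,0,0],[-12,0,0,0],[-3,0,-10,0],[0,0,-20,0],[0,0,-20,0],[0,0,-20,0],[0,0,-20,0],[0,0,-12,0],[0,0,-6,0],[0,0,-2,0],[0,0,0,0]]}}

```text
time: 10.0
tool_pos: [472.0, -96.5, 14.5]
tcp_rot: [3.141, -0.001, 0.025]
contact_force: [0.3, -0.2, -0.1]
grip_width: 91.6
```

Request:
{"api": "drive_tool", "payload": {"series": [[0,0,0,0],[0,0,0,0],[0,0,0,0],[0,0,0,0],[0,0,0,0],[0,0,0,0],[0,0,0,0],[0,0,0,0]], "hand": 1}}

```text
time: 10.8
tool_pos: [471.6, -96.5, 14.3]
tcp_rot: [3.141, -0.0, 0.025]
contact_force: [-0.2, -0.2, -0.1]
grip_width: 41.3
```

Request:
{"api": "drive_tool", "payload": {"series": [[0,0,3,0],[0,0,7,0],[0,0,15,0],[0,0,20,0],[0,0,20,0],[0,0,18,0],[0,0,10,0],[0,0,2,0]]}}

```text
time: 11.6
tool_pos: [472.2, -96.6, 110.5]
tcp_rot: [3.141, -0.002, 0.025]
contact_force: [-0.1, 0.2, -1.3]
grip_width: 41.6
```

```bash
python3 - <<'E'
from h import *
c=cap('scene'); cv2.imwrite('pics/c6.png',cv2.resize(c['image'][80:280,180:430],None,fx=2.5,fy=2.5))
s=readout.get_obs(); print(s['time'],s['tool_pos'],s['grip_width'],np.degrees(s['tcp_rot']))
E
```

```text
11.65 [471.84889474 -96.54271409 109.95362213] 41.53993912689305 [ 1.79963724e+02 -7.49339989e-02  1.43477791e+00]
```

View pics/c6.png

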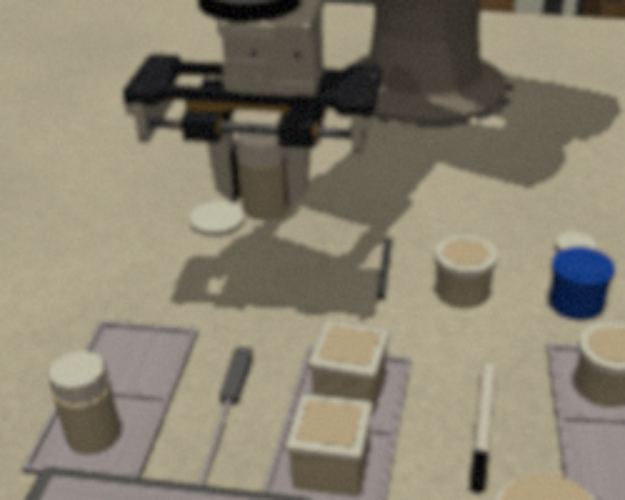

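The jar is held upright. The TCP sits about 4.5 mm ahead of its axis in x, because I moved before the lag had settled, so I'll allow for that when placing.

Request:
{"api": "drive_tool", "payload": {"series": [[7,-6,0,0],[14,-13,0,0],[20,-18,0,0],[22,-20,0,0],[20,-18,0,0],[14,-12,0,0],[7,-6,0,0],[1.5,-2,0,0],[0,0,0,0],[0,0,0,0]]}}

```text
time: 12.65
tool_pos: [576.4, -190.8, 109.0]
tcp_rot: [-3.141, 0.001, 0.025]
contact_force: [0.0, 0.1, -0.4]
grip_width: 41.5
```

Request:
{"api": "drive_tool", "payload": {"series": [[1,-0.5,-10,0],[0,0,-18,0],[0,0,-18,0],[0,0,-18,0],[0,0,-12,0],[0,0,-7,0],[0,0,-4,0],[0,0,-2,0],[0,0,-1,0],[0,0,0,0]]}}

```text
time: 13.65
tool_pos: [578.3, -192.1, 19.7]
tcp_rot: [3.141, -0.001, 0.025]
contact_force: [0.5, 0.3, 0.1]
grip_width: 41.3
```

```bash
python3 - <<'E'
from h import *
c=cap('scene'); cv2.imwrite('pics/c7.png',cv2.resize(c['image'][140:300,160:360],None,fx=3,fy=3,interpolation=cv2.INTER_CUBIC))
s=readout.get_obs(); print(s['time'],s['tool_pos'],s['grip_width'],s['contact_force'])
E
```

```text
13.7 [ 578.36950049 -192.08461578   19.73555948] 41.29716384101242 [-0.27423669  0.23632396 -0.42887427]
```

View pics/c7.png

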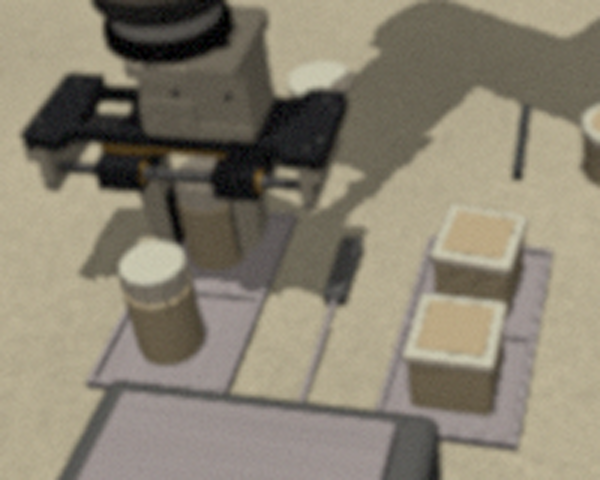

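Request:
{"api": "drive_tool", "payload": {"series": [[-0.5,0.5,-0.5,0],[0,0,-1,0],[0,0,-1,0],[0,0,0,0]]}}

```text
time: 14.1
tool_pos: [577.7, -191.5, 17.3]
tcp_rot: [3.141, -0.0, 0.025]
contact_force: [-1.6, 0.4, 4.3]
grip_width: 41.5
```

Request:
{"api": "drive_tool", "payload": {"series": [[0,0,-0.5,0],[0,0,0,0]]}}

```text
time: 14.3
tool_pos: [577.7, -191.5, 17.3]
tcp_rot: [3.141, -0.0, 0.025]
contact_force: [-1.8, 0.8, 8.1]
grip_width: 41.6
```

Request:
{"api": "drive_tool", "payload": {"series": [[0,0,0,0],[0,0,0,0],[0,0,0,0],[0,0,0,0],[0,0,0,0],[0,0,5,0],[0,0,15,0],[0,0,25,0],[0,0,30,0],[0,0,25,0],[-7,13,5,0],[-14,26,0,0.3]], "hand": 0}}

```text
time: 15.5
tool_pos: [557.1, -153.0, 122.2]
tcp_rot: [3.14, -0.003, 0.028]
contact_force: [0.1, 0.3, -0.3]
grip_width: 91.9
```

Request:
{"api": "drive_tool", "payload": {"series": [[-16,30,0,0.3],[-16,30,0,0.3],[-16,30,0,0.4],[-16,30,0,0.4],[-16,30,0,0.4],[-16,30,0,0.4],[-14,26,0,0.4],[-8,16,0,0.1],[-3,5,0,0],[0,0,0,0],[0,0,0,0]]}}

```text
time: 16.6
tool_pos: [435.8, 74.1, 121.1]
tcp_rot: [3.141, -0.0, 0.077]
contact_force: [0.2, -0.6, -0.1]
grip_width: 92.2
```

```bash
python3 - <<'E'
from h import *
from meas import pots
c=cap('top'); pots(c)
c=cap('scene'); cv2.imwrite('pics/c8.png',c['image'][80:300,160:480])
s=readout.get_obs(); print(s['time'],s['tool_pos'],s['grip_width'],np.degrees(s['tcp_rot']))
E
```

```text
[332. 158.] z80 53.4 ctr [662.3  -9. ] rect [662.   -8.6  51.3  50.4  88.2] area-d 56.9
[415. 158.] z80 74.5 ctr [ 656.3 -194. ] rect [ 656.1 -194.1   38.5   38.3   17. ] area-d 37.6
[190. 178.] z80 47.6 ctr [627.7 306.9] rect [627.3 305.7  29.   54.6  88.3] area-d 38.1
[333. 195.] z80 53.3 ctr [578.7  -8.5] rect [578.7  -8.4  52.7  53.2  83.9] area-d 57.4
[417. 196.] z80 74.4 ctr [ 569.7 -191.4] rect [ 569.9 -190.9   37.5   38.9   42.8] area-d 37.6
[240. 210.] z80 50.5 ctr [552.7 196. ] rect [552.2 197.1  39.2  55.1   6.1] area-d 42.4
[205. 273.] z80 46.2 ctr [417.2 270.1] rect [416.4 268.9  56.3  53.   88.3] area-d 54.0
16.7 [435.97439212  73.86132809 121.11440754] 91.6728381562492 [ 1.79988220e+02 -5.02067441e-03  4.37259066e+00]
```

View pics/c8.png

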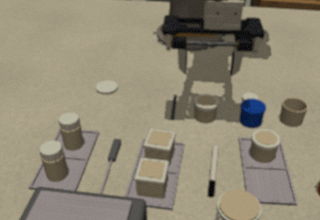

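The jar is within about 1 mm of its target and upright, and the twins haven't moved. Now the round pot, at (205,108) in the crop, directly under the gripper.

Request:
{"api": "drive_tool", "payload": {"series": [[-1,1.5,-10,0],[0,0,-20,0],[0,0,-20,0],[0,0,-20,0],[0,0,-20,0],[0,0,-12,0],[0,0,-6,0],[0,0,-3,0],[0,0,0,0],[0,0,0,0]]}}

```text
time: 17.7
tool_pos: [435.0, 76.0, 10.6]
tcp_rot: [3.141, -0.001, 0.077]
contact_force: [-0.3, -0.3, -0.5]
grip_width: 91.8
```

Request:
{"api": "drive_tool", "payload": {"series": [[0,0,0,0],[0,0,0,0],[0,0,0,0],[0,0,0,0],[0,0,0,0],[0,0,0,0],[0,0,0,0],[0,0,0,0]], "hand": 1}}

```text
time: 18.5
tool_pos: [434.6, 76.0, 10.3]
tcp_rot: [3.141, -0.0, 0.077]
contact_force: [-0.1, 0.5, 1.0]
grip_width: 53.6
```

Request:
{"api": "drive_tool", "payload": {"series": [[0,0,3,0],[0,0,7,0],[0,0,15,0],[0,0,20,0],[0,0,20,0],[0,0,18,0],[0,0,10,0],[0,0,2,0],[0,0,0,0]]}}

```text
time: 19.4
tool_pos: [434.4, 76.0, 105.2]
tcp_rot: [3.141, -0.0, 0.077]
contact_force: [-1.2, 0.1, -1.2]
grip_width: 53.9
```

```bash
python3 - <<'E'
from h import *
c=cap('scene'); cv2.imwrite('pics/c9.png',cv2.resize(c['image'][80:280,260:510],None,fx=2.5,fy=2.5))
s=readout.get_obs(); print(s['time'],s['tool_pos'],s['grip_width'],np.degrees(s['tcp_rot']))
E
```

```text
19.45 [434.15095229  76.0585713  104.75759412] 53.91898544216174 [1.79999335e+02 5.28933181e-02 4.43157717e+00]
```

View pics/c9.png

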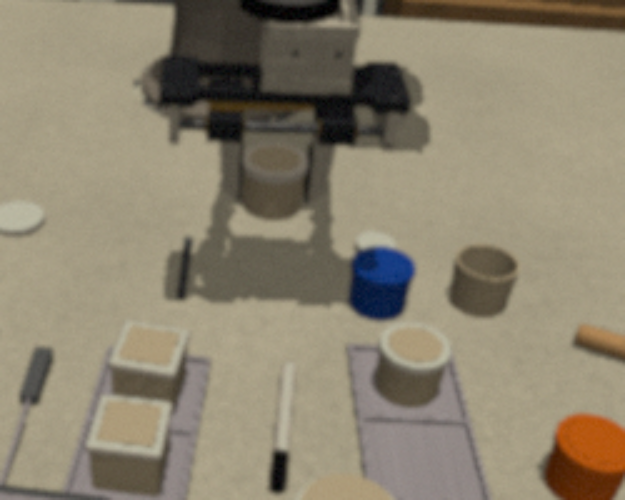

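Request:
{"api": "drive_tool", "payload": {"series": [[8,5,0,0],[16,11,0,0],[21,14,0,0],[21,14,0,0],[21,14,0,0],[21,14,0,0],[21,14,0,0],[21,14,0,0],[20,13,0,0],[14,9,0,0],[8,5,0,0],[3,2,0,0]]}}

```text
time: 20.65
tool_pos: [630.0, 205.9, 103.6]
tcp_rot: [3.141, 0.002, 0.078]
contact_force: [-0.3, -0.7, -0.6]
grip_width: 53.8
```

Request:
{"api": "drive_tool", "payload": {"series": [[0,0,0,0],[0,0,0,0],[0,0,0,0]]}}

```text
time: 20.95
tool_pos: [629.2, 204.8, 105.1]
tcp_rot: [3.141, 0.001, 0.077]
contact_force: [-0.3, -0.1, -0.7]
grip_width: 54.0
```

Placing height: TCP 10.3 + 3 = 13.3 mm.

Request:
{"api": "drive_tool", "payload": {"series": [[0,0,-10,0],[0,0,-18,0],[0,0,-18,0],[0,0,-18,0],[0,0,-12,0],[0,0,-7,0],[0,0,-4,0],[0,0,-2,0],[0,0,0,0],[0,0,0,0]]}}

```text
time: 21.95
tool_pos: [630.0, 205.1, 16.9]
tcp_rot: [-3.142, -0.001, 0.077]
contact_force: [0.3, 0.2, -0.8]
grip_width: 54.3
```

```bash
python3 - <<'E'
from h import *
c=cap('scene'); cv2.imwrite('pics/c10.png',cv2.resize(c['image'][150:300,340:540],None,fx=3,fy=3,interpolation=cv2.INTER_CUBIC))
s=readout.get_obs(); print(s['time'],s['tool_pos'],s['grip_width'],s['contact_force'])
E
```

```text
22.0 [629.99990979 205.16445963  16.95786436] 53.91395177302323 [ 0.55564575 -0.20226459 -1.28371787]
```

View pics/c10.png

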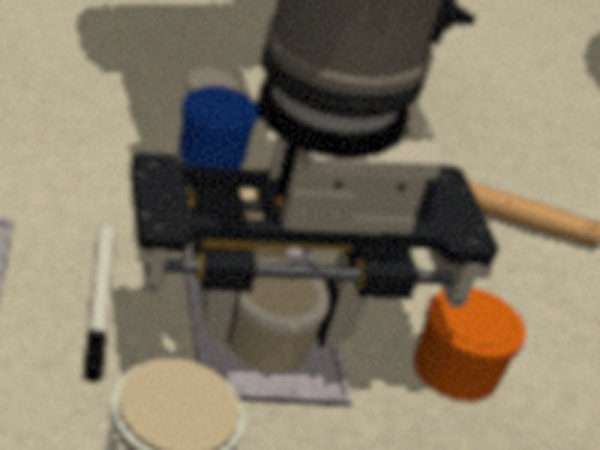

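```bash
python3 - <<'E'
from h import *
c=load('scene'); e=np.array(c['eye'])
d=ray(c,492.3,251)
for x in (610,630,650,670): print(e+d*(x-e[0])/d[0], )
print(c['depth'][244:254,491:494])
t=cap('top'); cv2.imwrite('pics/t10.png',cv2.resize(t['image'][110:270,150:350],None,fx=3,fy=3))
E
```

```text
[610.         314.83720846  36.98178514]
[630.         305.4414701   56.25529282]
[650.         296.04573174  75.52880051]
[670.         286.64999337  94.80230819]
[[596.0172  591.3638  589.901  ]
 [596.2347  593.60925 592.10114]
 [596.2517  593.83246 591.5931 ]
 [595.9961  593.61334 596.4083 ]
 [596.24066 594.1408  595.43805]
 [597.671   597.8726  598.5654 ]
 [600.99023 601.95874 601.5265 ]
 [601.0225  601.75024 601.13464]
 [654.2857  654.37427 602.87897]
 [653.1688  654.00024 652.81195]]
```

```bash
python3 - <<'E'
from h import *
c=load('scene')
for p in[(492,250),(492,244),(493,253),(498,262),(305+0,250)]: print(p,np.round(pt(c,*p),1))
E
```

```text
(492, 250) [659.3 290.6  86.7]
(492, 244) [661.4 285.9 101.9]
(493, 253) [623.8 310.9  45.6]
(498, 262) [644.9 315.   45.7]
(305, 250) [670.3 -19.1  53. ]
```

The gripper post is at z≈87, so it clears the orange pot (z≈46) by about 40 mm. I'll continue down.

Request:
{"api": "drive_tool", "payload": {"series": [[-0.5,0,-1,0],[0,0,-1,0],[0,0,-1,0],[0,0,0,0]]}}

```text
time: 22.45
tool_pos: [629.1, 205.1, 13.4]
tcp_rot: [3.142, 0.0, 0.077]
contact_force: [-0.6, -0.0, 1.7]
grip_width: 54.1
```

Request:
{"api": "drive_tool", "payload": {"series": [[0,0,-0.7,0],[0,0,0,0]]}}

```text
time: 22.65
tool_pos: [629.1, 205.1, 13.3]
tcp_rot: [3.142, -0.0, 0.077]
contact_force: [-2.2, 0.5, 5.6]
grip_width: 53.9
```

It's on the floor. I'll open partway, since the orange pot is close, then lift and retreat.

Request:
{"api": "drive_tool", "payload": {"series": [[0,0,0,0],[0,0,0,0],[0,0,0,0],[0,0,0,0],[0,0,0,0]], "hand": 0.2}}

```text
time: 23.15
tool_pos: [629.0, 205.0, 12.3]
tcp_rot: [3.142, 0.0, 0.077]
contact_force: [0.5, 0.8, -0.0]
grip_width: 73.6
```

Request:
{"api": "drive_tool", "payload": {"series": [[0,0,5,0],[0,0,15,0],[0,0,25,0],[0,0,30,0],[0,0,30,0],[0,0,10,0],[-20,-20,5,0],[-25,-25,0,0],[-25,-25,0,0],[-25,-25,0,0],[-25,-25,0,0],[-25,-25,0,0]]}}

```text
time: 24.35
tool_pos: [482.7, 59.2, 132.4]
tcp_rot: [3.141, 0.0, 0.078]
contact_force: [0.0, -0.3, 0.1]
grip_width: 73.7
```

Request:
{"api": "drive_tool", "payload": {"series": [[-25,-20,0,0],[-15,-10,0,0],[-5,-3,0,0],[0,0,0,0],[0,0,0,0]]}}

```text
time: 24.85
tool_pos: [440.0, 27.4, 132.7]
tcp_rot: [3.141, -0.001, 0.078]
contact_force: [0.3, 0.3, -0.2]
grip_width: 73.2
```

```bash
python3 - <<'E'
from h import *
from meas import pots
c=cap('top'); pots(c); a=c['image'][130:320,170:500]
s=cap('scene')['image'][145:295,185:485]
cv2.imwrite('pics/c11.png',cv2.resize(a,None,fx=2.4,fy=2.4)); cv2.imwrite('pics/c12.png',cv2.resize(s,None,fx=2.4,fy=2.4))
o=readout.get_obs(); print(o['time'],o['tool_pos'],o['grip_width'],o['contact_force'])
E
```

```text
[332. 158.] z80 53.5 ctr [662.2  -9. ] rect [662.   -8.6  51.3  50.4  88.2] area-d 56.7
[415. 158.] z80 74.3 ctr [ 656.3 -194.1] rect [ 656.1 -194.1   38.7   38.1   14.6] area-d 37.7
[237. 177.] z80 50.5 ctr [625.4 203.1] rect [625.2 203.4  55.3  54.1  25.7] area-d 53.9
[190. 178.] z80 47.2 ctr [627.6 306.8] rect [627.4 305.5  28.6  54.6  88. ] area-d 38.4
[333. 195.] z80 53.3 ctr [578.6  -8.5] rect [578.7  -8.4  52.7  53.2  83.9] area-d 57.5
[417. 196.] z80 74.4 ctr [ 569.7 -191.4] rect [ 568.8 -190.8   38.5   39.4   86.6] area-d 37.8
[240. 213.] z80 50.6 ctr [544.2 196. ] rect [543.9 196.3  53.8  55.1  44.3] area-d 53.8
[248. 263.] z80 47.2 ctr [435.2 178.9] rect [436.  179.1  50.5  54.3  69.4] area-d 51.6
[205. 273.] z80 46.1 ctr [417.1 270.1] rect [416.4 269.   56.3  53.   88.3] area-d 54.1
24.95 [439.88773774  27.51374464 132.51288032] 73.83929700757707 [-0.56937581  0.15981333  0.35775392]
```

View pics/c11.png

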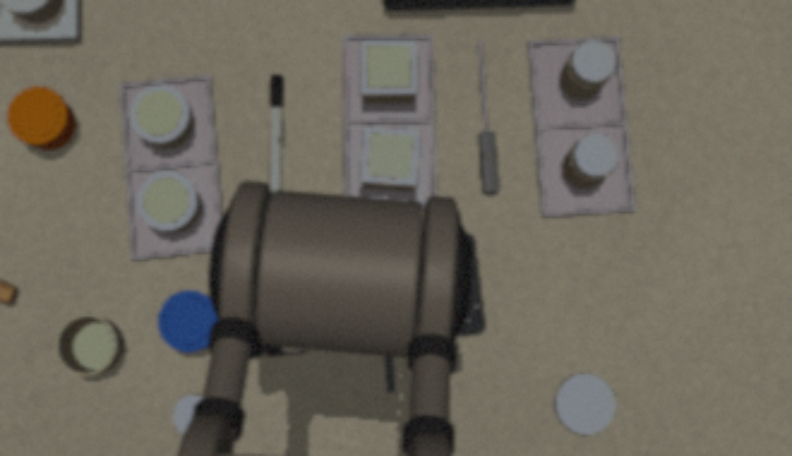

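View pics/c12.png

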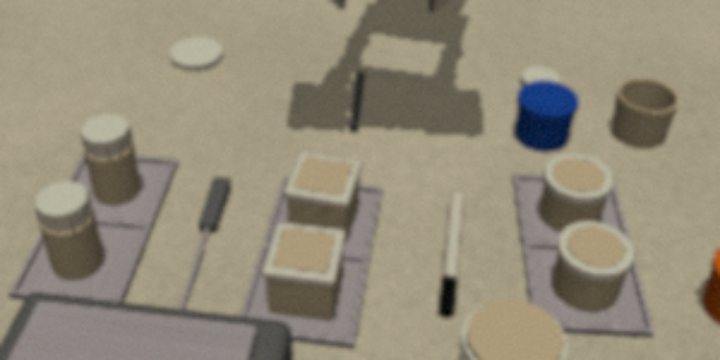

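All three pots stand upright and centred: the round pot is at (237,177), the tub at (332,158) and the jar at (417,196). The twins and the cup read the same as before, and the gripper is clear.

```bash
python3 -c "
from plant import job
print(job.close_job())"
```

```text
the job is handed in; nothing more can be done
None
```

The tub, the jar and the round pot each stand upright in the empty half of their twin's tray. I handed the job in at about 25 s of the 77 s allowed.

- **Placing:** in the last top view each pot was within about 2 mm of the centre of its half: tub about 1.8 mm, jar and round pot about 1.3 mm each.
- **Left alone:** the twins, the cup and the orange pot read within about 0.5 mm of where they started. The blue pot was partly hidden by the arm in that last view. Its last full reading, taken before the round pot was picked, matched the start.
- **Forces:** readings at the end of each move never passed about 9 N. The gripper was clear of everything when I handed in.
- **Disagreements:** the two cameras disagreed by about 4 mm in x. I aimed about midway between them and checked each placing against its tray in the top view alone. The jar was gripped about 4.5 mm off its axis because the arm was still settling, and I allowed for that when placing it.

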